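Lock the stop bar onto the welding jig with a quarter-turn thumbscrew

ROBOT

A 7-joint arm with a two-finger parallel gripper is mounted at the origin on the work surface. World frame = base frame: x ahead of the robot, y to its left, z up, the work surface at z = 0. Lengths are in m, angles in rad, forces in N, time in s.
With the tool pointing down it reaches from about 0.4 to 0.85 m from the base axis. Payload 4.5 kg.
Tool frame: the origin (TCP) lies on the centre line of the jaws, within the pads' length; the fingertips stand r.tcp_to_tips ahead of it and the grasp point (between the pads) lies 11 mm behind it (r.tcp_to_tips is the distance from the TCP to the fingertips, in m); y points along the fingers, x is the direction in which the jaws open and shut, and the axes are right-handed (so a half turn about y gives the same grasp; the last joint's range is limited). The gripper opens to 88 mm and grips with 3 to 60 N. Pads are 18 mm wide; open, the fingers measure 123 mm over their backs; the gripper's body (75 mm by 187 mm) begins 45 mm behind the grasp point.
Start: joints at [1.159, 0.689, -0.195, 1.565, 0.157, 0.902, -0.215], TCP at [0.27, -0.564, 0.247] pointing down, gripper open.
Joint ranges: [-3.01, 3.01], [-0.46, 2.08], [-1.47, 1.51], [0.13, 2.56], [-1, 4.14], [0.04, 2.09], [-2.66, 2.66]. Speed limits (rad/s): [2.57, 2.57, 3.14, 3.14, 3.14, 3.14, 3.14].

INTERFACE

Orientations are given as a unit quaternion [x, y, z, w].
In Python, from plant import r gives the robot as it stands. The module is installed in compiled form; this text tells all that it offers.
- The arm moves only by the shell command python3 -m inch 'ROWS' [OPENING] [FORCE]. ROWS is text: rows parted by semicolons, each of 4 numbers parted by spaces: the shift along the tool's x, y, z in mm, then the turn about the tool's y in degrees. In form: x y z spin; .... A call has 1 to 10 rows; each row is the pose to reach, as a shift and turn from the pose commanded when the call began, along the tool's axes at that moment; what a row does not reach only later rows make up. A row lasts 1/10 s, in which the tool goes at most 50 mm and 8.59 degrees, less where a joint would pass 70% of its speed; a pose out of reach is approached as far as the arm can. A call with a gripper value outside its range is refused whole. OPENING is the gripper command: -1 is shut, 1 is fully open, values between are in proportion, set as the call begins (- or left out, the last holds). The fingers move at their own pace and stop on an object; FORCE is the grip in N (left out, the last holds). Time passes only in rows, so rows that repeat a pose let the fingers close. It gives the time, the measured TCP pose, the force and the opening at its end, in the units of the state.
- r.get_state(): the state, without advancing time (a new reading comes with each control period).
- r.snapshot(name): name is "scene" or "top" or "wrist"; returns a dict with "frame" (480x640x3 uint8, red, green, blue), "intrinsics" (3x3 intrinsics, pixels), "R" (3x3) and "t" (3): a world point X has camera coordinates R X + t. Camera axes: x right, y down, z forward; pixel columns grow to the right and rows downward; lengths in m; the calibration is good to about 2 mm. The wrist camera is an equidistant fisheye: a pixel r from the principal point sees the ray r / f radians off the axis. A picture is of the moment at which its call begins. There is no depth.
- r.finish_job(): hands the job in, once; it reports no verdict.
Trained networks look in the newest picture that a camera, given by its name, has taken for a name from the list of things; names that differ only in an ending like _2 or _b are one class to them, and where a whole thing is asked for, a point or a joint stands for the part that bears it (a point fixed in the world has none). Each returns a list of dicts, best first, with "p" (0 to 1); they miss things now and then, are a little off and sometimes report something else, mostly with a low value. They report only what shows in the picture. A call takes as long as a camera call. They do not tell look-alikes from the thing itself.
- r.trace(camera, name): "region" (480x640 bool, what is visible of it) and "centre" ([row, column] in pixels, amid what is visible of it).
- r.tip_of(camera, name): "centre" ([row, column] in pixels: a listed point, or the origin of a listed thing).
The state is a dict: "clock": time; "q": joint angles; "qd": joint speeds; "joint_torque": joint torques, N m; "tool_pos": TCP position; "eef_rot": TCP orientation; "contact_force": force on the tool from outside, world axes, zero at the start; "moment": the same for the moment, N m; "opening": opening from 0.0 (shut) to 1.0 (fully open).
Only numpy, scipy, OpenCV 4.12 (cv2) and the standard library are available. Lean on these libraries where they do the work, as an engineer would, in place of code of your own. Each camera call takes 0.05 s, during which the arm holds its last target.

TASK

Fasten the loose stop bar to the welding jig: slide it along its channel until its slot lines up with the matching slot hidden in the bed below, and put the wing-headed thumbscrew from the wooden rack down through both until its collar lies flat on the bar. Then give the screw a quarter turn, either way, so that its foot locks crosswise under the bed, and let go. Find the hidden slot gently by feel without forcing the screw or the bar, and leave the other things on the bench where they are.

Things in the scene. Friction and masses are not known exactly. Their poses are not given: they have to be found in the camera images.
- jig: Fixed grey steel welding jig, 349 x 80 x 44.5 mm. Origin at bench level under the centre line of its channel, 22 mm to the +x side of the chalk mark; x along the channel, y across, z up. Spans x -167 to 182. Two cheeks (14 wide, tops 42 high) bound a channel 52.4 wide; end caps (top 44.5 high) leave x -135 to 150 clear.
- mark (a point): Point between two white chalk lines across the cheek tops: jig x = -22, y = 0, 34 mm up, on the top of the rigid bed plate (10 mm thick, open space below, does not move). The bed's one slot goes right through, 11 mm along x by 25 along y, at y = 0 but at an UNKNOWN x, 6 to 38 mm to the +x side of this mark, new each time, not reported. The bar covers it at the start.
- bar_slot (a point): Centre of the slot mouth in the top face of the loose stop bar, 46 mm above the bench. Slot right through, 11 mm along x by 25 along y. Axes as the bar, x along it and along the jig's x; the bar spans x -50 to 120 from here. It starts 45 to 75 mm to the -x side of the jig's origin.
- bar: The loose stop bar: flat aluminium, 170 x 50 x 12 mm, 0.25 to 0.5 kg, lying flat on the bed in the channel with 1.2 mm play each side, free to slide along it. Origin on its underside at the centre of its slot, z up.
- bar_post (a point): Centre, half-way up, of the upright steel grip post on the bar: 24 mm along the bar's x, 14 across, standing 40 above the bar's top; 90 mm along +x from the slot. Can be pinched across its 14 mm from above.
- screw_wing (a point): Centre of the flat wing grip (8 mm thick along x, 36 long along y, 28 high) of the wing-headed thumbscrew, 80 g, z up. Right below the wing is a round collar 30 across, 4 thick, its underside 18 below this point. It starts hanging upright by its collar in either of the rack's two slots; the round-headed stud hangs in the other.
- screw_foot (a point): Centre of the underside of the thumbscrew's hammer-shaped foot, 51 mm below the wing's centre, same axes. Foot: 8 mm along x by 22 along y (parallel to the wing), 8 high; above it a shank 8 across, 25 long, up to the collar. With the collar down on the bar the foot is 3 mm clear below the bed and turns freely.
- screw: The same thumbscrew; origin at the centre of the underside of its foot.
- rack: Fixed wooden rack block 130 x 45 x 42; origin under its centre, two slots (11 along x by 25 along y) at x -35 and +35. A hanging thumbscrew's collar rests on its top, 42 above the bench.
- stud: Bystander in the other rack slot: stud with round knob head 32 across, top 80 above the bench; origin at its lower end.
- hammer: Bystander: hammer lying on the far side of the bench; origin under its middle.
- brush: Bystander: hand brush lying on the left; origin under its middle.
- wrench: Bystander: wrench lying to the right of the rack; origin under its middle.
- angle: Bystander: offcut of steel angle 100 x 40 x 40; origin under its middle.
- magnet: Bystander: flat welding magnet 70 x 70 x 18; origin under its middle.
- paste: Bystander: jar 64 across, 70 high; origin under its middle.
- tube: Bystander: square steel tube offcut 120 x 30 x 30; origin under its middle.
Not all that is in view belongs to the job. Several things have the shape of the bar; the one meant has the colours described above. What is shaped like the screw but purple is not meant.

How it is judged:
By the outcome, as a careful person would: the job done as asked, in the order asked, and still so for the second after the job is handed in, with the robot touching nothing.
It also fails if it takes over 72 s, if anything falls off the work surface, if the arm or the gripper's body presses on something with over 40 N, if the wrist force passes 120 N, or if a joint passes its speed limit or range.

## Working session

There is one attempt and no reset: what is moved stays moved. The work goes in short steps, Python scripts to look and compute and a shell command to move; the robot and the scene stay as the last step left them, time stands still between calls to the robot, and variables do not carry over. Pictures are saved under pics/ and viewed, and the job is handed in when it is done.

```bash
ls; mkdir -p pics
cat > h.py <<'E'
import numpy as np, cv2
from plant import r
from scipy.spatial.transform import Rotation as R
def snap(cam,name=None):
    s=r.snapshot(cam)
    if name: cv2.imwrite(f'pics/{name}.png',s['frame'][:,:,::-1])
    return s
def ray(s,rc):
    K=s['intrinsics'];v,u=rc
    x=(u-K[0,2])/K[0,0];y=(v-K[1,2])/K[1,1]
    if s.get('fish'):
        th=np.hypot(x,y);k=np.sin(th)/th if th>1e-9 else 1
        d=np.array([x*k,y*k,np.cos(th)])
    else: d=np.array([x,y,1.])
    Rm=np.array(s['R']);t=np.array(s['t'])
    return -Rm.T@t, Rm.T@d
def atz(s,rc,z):
    c,d=ray(s,rc);return c+d*(z-c[2])/d[2]
def proj(s,X):
    p=np.array(s['R'])@X+np.array(s['t']);K=s['intrinsics']
    if s.get('fish'):
        rr=np.hypot(p[0],p[1]);th=np.arctan2(rr,p[2]);k=th/max(rr,1e-9)
        return np.array([K[1,2]+K[1,1]*p[1]*k,K[0,2]+K[0,0]*p[0]*k])
    return np.array([K[1,2]+K[1,1]*p[1]/p[2],K[0,2]+K[0,0]*p[0]/p[2]])
E
python3 - <<'E'
from h import *
st=r.get_state();print(st, r.tcp_to_tips)
for c in ['scene','top','wrist']:
    s=snap(c,c+'0');print(c,s['intrinsics'],-np.array(s['R']).T@s['t'])
    s['fish']=c=='wrist'
    for n,z in [('jig',0),('mark',.034),('bar_slot',.046),('bar_post',.066),('screw_wing',.060),('rack',0),('stud',0.02)]:
        for d in r.tip_of(c,n): print(c,n,round(d['p'],2),np.round(d['centre']),np.round(atz(s,d['centre'],z),4))
E
```

```text
pics
{'clock': 0.0, 'q': array([ 1.15879718,  0.68996153, -0.19454163,  1.56636038,  0.15731333,
        0.90254368, -0.21512011]), 'qd': array([ 2.44332785e-03,  6.32598204e-04,  1.19146335e-03,  3.15802823e-08,
       -2.03438080e-03,  8.20621277e-04, -5.21929956e-04]), 'joint_torque': array([ 8.35579049e-04, -5.27571845e+01, -1.26688544e+00, -1.53428507e+01,
       -5.27012197e-02,  6.43153035e-03,  1.80938632e-04]), 'tool_pos': array([ 0.26917424, -0.5633566 ,  0.24592041]), 'eef_rot': array([-0.59786583,  0.37765836, -0.37648612,  0.59848877]), 'contact_force': array([-0.59883397,  0.14895901,  0.31847227]), 'moment': array([-0.02293684, -0.00784394, -0.00820164]), 'opening': 1.0028024007804908} 0.008
scene [[477.01943747   0.         317.45906549]
 [  0.         477.01943747 241.11760297]
 [  0.           0.           1.        ]] [1.21746615 0.21756626 0.8247908 ]
scene jig 0.85 [259. 352.] [ 0.529   0.0175 -0.    ]
scene mark 0.8 [247. 343.] [ 0.5329 -0.0055  0.034 ]
scene mark 0.67 [202. 221.] [ 0.4977 -0.3369  0.034 ]
scene bar_slot 0.61 [241. 332.] [ 0.5345 -0.0314  0.046 
[... 837 characters left out ...]
0.94 [242. 324.] [ 0.5349 -0.0301  0.046 ]
top bar_slot 0.63 [352. 260.] [0.3001 0.096  0.046 ]
top bar_post 0.68 [243. 285.] [0.5265 0.0536 0.066 ]
top bar_post 0.63 [310. 258.] [0.384  0.1027 0.066 ]
top screw_wing 0.6 [248. 457.] [ 0.5283 -0.3136  0.06  ]
top screw_wing 0.48 [288. 484.] [ 0.4438 -0.3661  0.06  ]
top screw_wing 0.15 [241. 328.] [ 0.5359 -0.039   0.06  ]
top rack 0.69 [241. 448.] [ 0.5559 -0.3081  0.    ]
top stud 0.66 [226. 443.] [ 0.5853 -0.2938  0.02  ]
wrist [[371.64829954   0.         315.5123873 ]
 [  0.         371.64829954 235.39400661]
 [  0.           0.           1.        ]] [ 0.33020237 -0.53497838  0.38479436]
wrist jig 0.35 [26. 52.] [ 0.338  -0.1689  0.    ]
```

View pics/scene0.png

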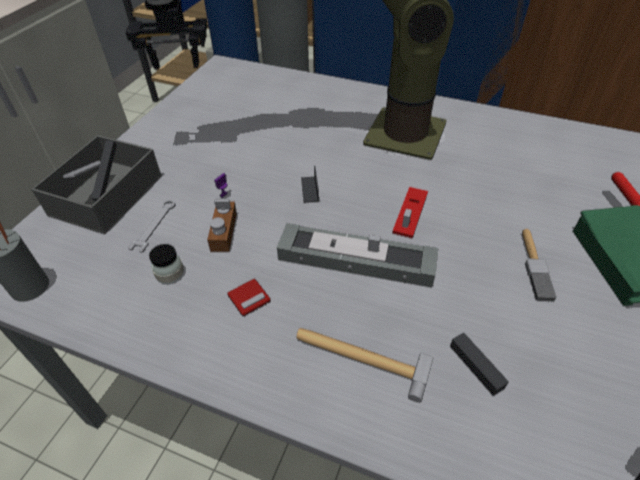

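View pics/top0.png

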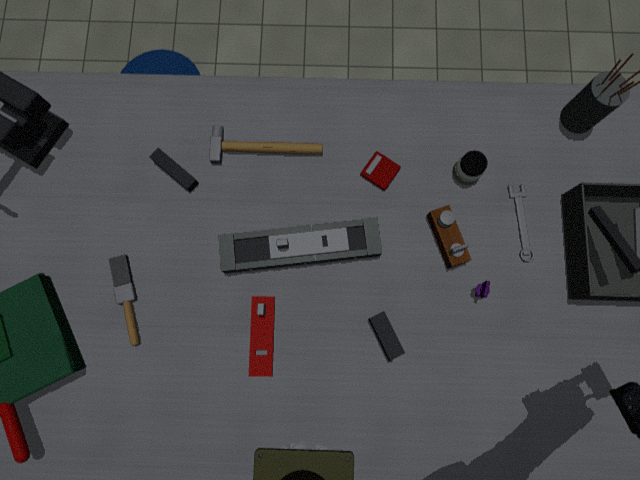

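View pics/wrist0.png

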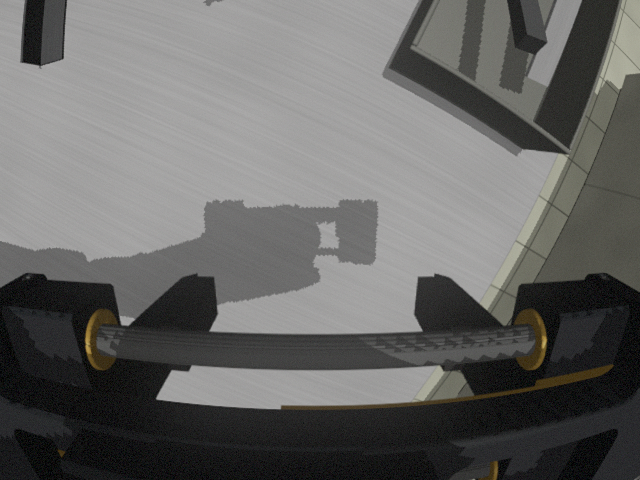

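The scene and top views show the jig with the white bar (slot at about (242,324) in top, post at (243,283)). The rack is at (236,449), with the wing screw in its lower slot at about (249,457) and the stud in the upper one. The red bar and purple screw are decoys. I'll zoom in for accuracy.

Run:
```python
from h import *
st=r.get_state();print(R.from_quat(st['eef_rot']).as_matrix().round(3))
s=snap('top');f=s['frame'][:,:,::-1]
a=cv2.resize(f[205:285,210:390],None,fx=4.4,fy=4.4,interpolation=cv2.INTER_CUBIC)
b=cv2.resize(f[195:280,420:495],None,fx=7,fy=7,interpolation=cv2.INTER_CUBIC)
cv2.imwrite('pics/a1.png',np.clip(a*1.8,0,255).astype('uint8'));cv2.imwrite('pics/b1.png',np.clip(b*1.8,0,255).astype('uint8'))
s=snap('scene');f=s['frame'][:,:,::-1]
a=cv2.resize(f[210:295,270:450],None,fx=4.4,fy=4.4,interpolation=cv2.INTER_CUBIC)
b=cv2.resize(f[165:260,195:260],None,fx=6,fy=6,interpolation=cv2.INTER_CUBIC)
cv2.imwrite('pics/c1.png',a);cv2.imwrite('pics/d1.png',b)
```

```text
[[ 0.431  0.     0.902]
 [-0.902 -0.     0.431]
 [ 0.    -1.    -0.   ]]
```

View pics/a1.png

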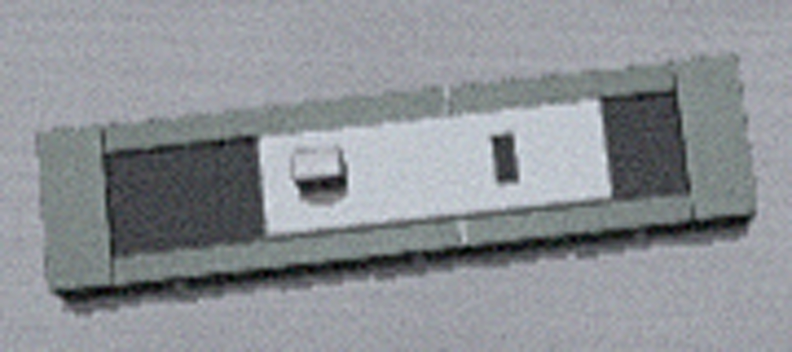

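View pics/b1.png

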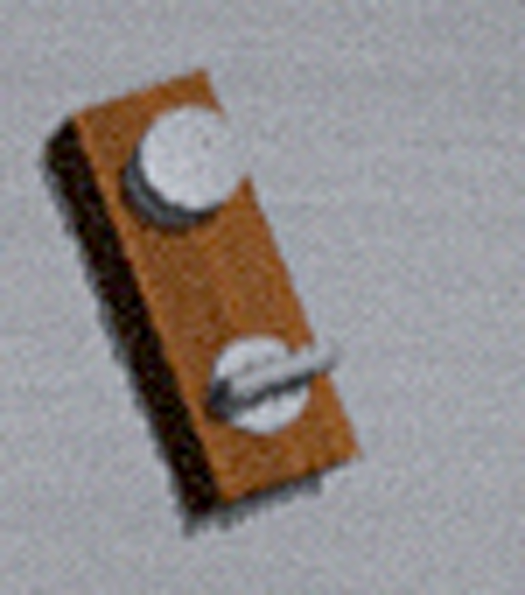

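View pics/c1.png

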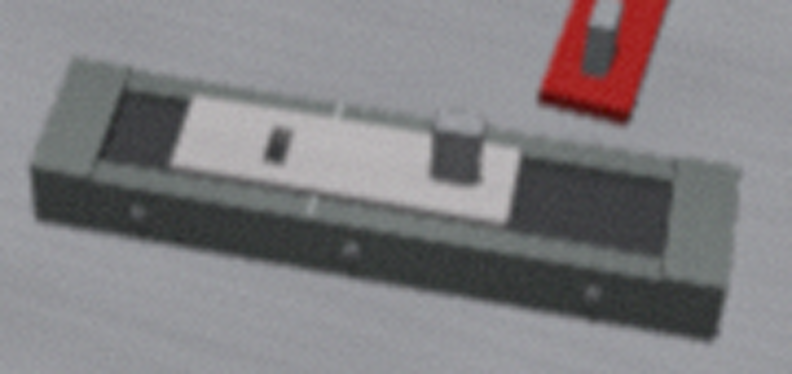

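View pics/d1.png

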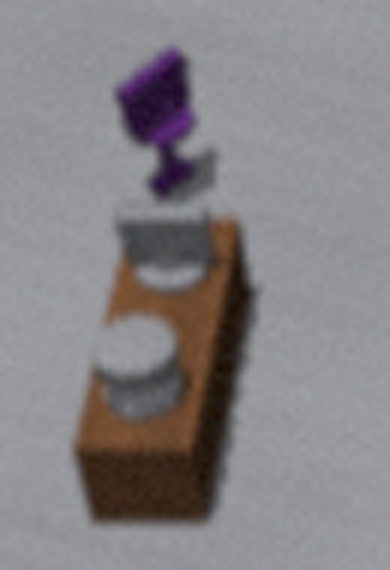

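Run:
```python
from h import *
T=r.snapshot('top');S=r.snapshot('scene')
def pt(s,o,k,x,y,z):
    return atz(s,(o[1]+(y+.5)/k-.5,o[0]+(x+.5)/k-.5),z)
def do(n,s,o,k,l):
    for nm,x,y,z in l: print(n,nm,(pt(s,o,k,x,y,z)*1000).round(1))
do('T',T,(210,205),4.4,[('TL',38,132,.0445),('TR',738,57,.0445),('BR',752,213,.0445),('BL',53,290,.0445),('ch1',448,100,.042),('ch2',463,233,.042),('slot',505,158,.046),('post',318,160,.086)])
do('S',S,(270,210),4.4,[('a',75,58,.0445),('b',740,170,.0445),('c',718,282,.0445),('d',32,168,.0445),('ch1',341,110,.042),('ch2',313,205,.042),('slot',279,146,.046),('post',460,122,.086)])
do('T',T,(420,195),7,[('r1',73,118,.042),('r2',207,70,.042),('r3',357,455,.042),('r4',222,503,.042),('collar',263,387,.046),('w1',210,388,.07),('w2',337,355,.074)])
do('S',S,(195,165),6,[('collar',172,265,.046),('w1',118,213,.074),('w2',209,213,.074)])
```

```text
T TL [546.1 200.6  44.5]
T TR [ 593.8 -145.    44.5]
T BR [ 515.2 -152.2   44.5]
T BL [467.7 187.8  44.5]
T ch1 [568.5  -1.5  42. ]
T ch2 [501.8 -11.   42. ]
T slot [539.1 -30.6  46. ]
T post [527.6  57.8  86. ]
S a [ 516.7 -150.    44.5]
S b [469.9 193.   44.5]
S c [544.9 198.5  44.5]
S d [ 596.1 -137.9   44.5]
S ch1 [500.   -7.2  42. ]
S ch2 [566.4   1.5  42. ]
S slot [538.7 -26.9  46. ]
S post [527.2  61.8  86. ]
T r1 [ 611.4 -260.7   42. ]
T r2 [ 628.2 -303.    42. ]
T r3 [ 506.8 -346.1   42. ]
T r4 [ 490.7 -304.3   42. ]
T collar [ 526.5 -316.7   46. ]
T w1 [ 521.2 -294.3   70. ]
T w2 [ 531.5 -331.5   74. ]
S collar [ 529.  -310.7   46. ]
S w1 [ 535.2 -326.4   74. ]
S w2 [ 522.4 -292.9   74. ]
```

```bash
python3 -m inch '-5 3 15 -6; -15 8 45 -14; -27 15 82 -22; -40 24 120 -30; -55 33 165 -38; -70 42 210 -46; -84 51 252 -54; -97 58 290 -62; -107 63 322 -70; -113 66 340 -78' -0.3 40
python3 -m inch '0 0 0 -6.3; 0 0 0 -6.3; 0 0 0 -6.3'
python3 - <<'E'
from h import *
st=r.get_state();print(st['tool_pos'],R.from_quat(st['eef_rot']).as_matrix().round(3),st['q'])
s=snap('wrist','w1');s['fish']=1
for n,z in [('screw_wing',.060),('stud',.02),('rack',0)]:
    for d in r.tip_of('wrist',n): print(n,round(d['p'],2),np.round(d['centre']),np.round(atz(s,d['centre'],z),4))
print(-np.array(s['R']).T@s['t'])
for p in [(.527,-.3145,.06),(.527,-.3145,.046)]: print(proj(s,np.array(p)))
E
```

```text
clock: 2.4
tool_pos: [0.5302, -0.3119, 0.1806]
eef_rot: [-0.701, -0.087, 0.086, 0.702]
contact_force: [-0.2, -0.4, 0.3]
opening: 0.347
clock: 2.7
tool_pos: [0.5271, -0.3161, 0.1806]
eef_rot: [0.697, 0.12, -0.121, -0.697]
contact_force: [0.6, -0.3, 1.0]
opening: 0.349
[ 0.52711807 -0.31605058  0.18061547] [[ 0.942 -0.    -0.336]
 [ 0.336 -0.     0.942]
 [-0.001 -1.    -0.   ]] [ 0.75783996  0.79929032 -0.53471332  1.65083011  0.51542434  0.8362346
  0.34591304]
screw_wing 0.64 [260. 187.] [ 0.4414 -0.3705  0.06  ]
screw_wing 0.57 [233. 313.] [ 0.5254 -0.3181  0.06  ]
stud 0.73 [218. 396.] [ 0.5897 -0.2925  0.02  ]
rack 0.87 [213. 356.] [ 0.56   -0.3033  0.    ]
[ 0.5047165  -0.25277653  0.31864443]
[229.32182622 316.55214248]
[224.75886046 316.53446749]
```

View pics/w1.png

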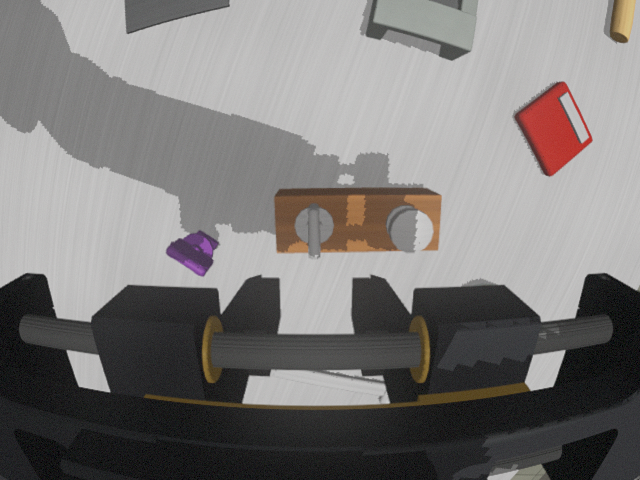

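Wrist view: wing at (232,313), collar centre about (224.5,314), stud at (228,410). The screw is about 1.4 mm to tool -x and 1.5 mm to tool +z of the jaw centre. I'll lower in and grip.

```bash
python3 -m inch '-1 15 1 0; -1.4 40 1.5 0; -1.4 70 1.5 0; -1.4 95 1.5 0; -1.4 110 1.5 0; -1.4 118 1.5 0; -1.4 121.5 1.5 0; -1.4 121.5 1.5 0'
python3 -m inch '0 0 0 0; 0 0 0 0; 0 0 0 0; 0 0 0 0; 0 0 0 0' -1 40
python3 - <<'E'
from h import *
s=snap('wrist','w2');snap('scene','s2')
E
```

```text
clock: 3.7
tool_pos: [0.5261, -0.3146, 0.0596]
eef_rot: [0.697, 0.122, -0.122, -0.696]
contact_force: [1.0, 0.1, 0.8]
opening: 0.354
clock: 4.2
tool_pos: [0.526, -0.3147, 0.0599]
eef_rot: [0.697, 0.122, -0.122, -0.696]
contact_force: [-0.9, 0.6, 3.9]
opening: 0.087
```

View pics/w2.png

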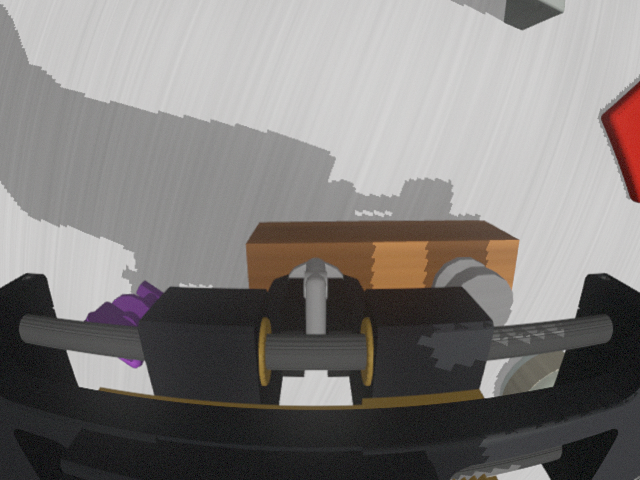

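Gripped: opening is 7.7 mm and the wing sits between the pads at (262–335, 316). Next I'll lift and carry to above the bar slot.

```bash
python3 -m inch '0 -5 0 0; 0 -15 0 0; 0 -35 0 0; 0 -60 0 0; 0 -85 0 0; 0 -100 0 0; 0 -105 0 0'
python3 -m inch '5 0 14 -7; 17 0 42 -15; 31 0 75 -23; 46 0 112 -31; 61 0 150 -39; 76 0 186 -47; 89 0 218 -55; 99 0 243 -63; 105 0 258 -71; 108 0 265 -78.3'
python3 -m inch '0 0 0 0; 0 0 0 0; 0 0 0 0'
python3 - <<'E'
from h import *
st=r.get_state();M=R.from_quat(st['eef_rot']).as_matrix();print(st['tool_pos'],M.round(3),st['q'],st['contact_force'])
s=snap('wrist','w3');s['fish']=1;p=st['tool_pos']
for n,z in [('screw_wing',p[2]),('screw_foot',p[2]-.051),('bar_slot',.046),('bar_post',.066),('mark',.034),('jig',0)]:
    for d in r.tip_of('wrist',n): print(n,round(d['p'],2),np.round(d['centre'],1),np.round(atz(s,d['centre'],z),4))
print('foot exp',proj(s,p+M@[0,.051,0]))
snap('scene','s3');snap('top','t3')
E
```

```text
clock: 5.0
tool_pos: [0.5266, -0.3147, 0.1661]
eef_rot: [0.697, 0.123, -0.121, -0.696]
contact_force: [-0.2, 0.4, -0.4]
opening: 0.088
clock: 6.0
tool_pos: [0.5368, -0.0261, 0.1637]
eef_rot: [0.46, 0.536, -0.536, -0.461]
contact_force: [0.1, 0.0, -0.6]
opening: 0.088
clock: 6.3
tool_pos: [0.5371, -0.0296, 0.1638]
eef_rot: [-0.464, -0.533, 0.534, 0.464]
contact_force: [0.8, -0.6, -1.1]
opening: 0.087
[ 0.53711408 -0.02963854  0.16380927] [[-0.138 -0.001 -0.99 ]
 [ 0.99  -0.001 -0.138]
 [-0.001 -1.     0.001]] [ 0.44408854  0.81913246 -0.82892162  1.88870115  0.82821312  0.82108204
  0.87393027] [ 0.79042976 -0.61911978 -1.05801161]
screw_wing 0.78 [307.3 315.5] [ 0.538  -0.0296  0.1638]
screw_foot 0.91 [265.5 316.5] [ 0.5378 -0.0291  0.1128]
screw_foot 0.56 [90.7  2.9] [ 0.4518 -0.2494  0.1128]
bar_slot 0.89 [233.3 316.9] [ 0.5374 -0.0287  0.046 ]
bar_post 0.8 [241.1 441.6] [0.5258 0.0561 0.066 ]
bar_post 0.73 [ 67.  507.9] [0.3972 0.0839 0.066 ]
mark 0.35 [242.5  44.5] [ 0.5833 -0.2753  0.034 ]
foot exp [264.07464593 315.54739011]
```

View pics/w3.png

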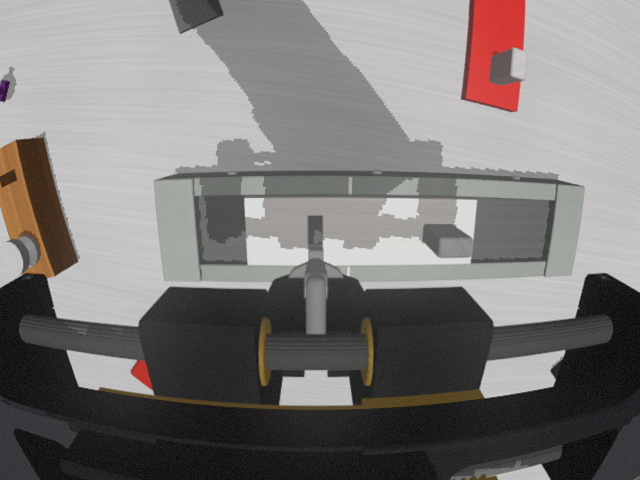

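View pics/s3.png

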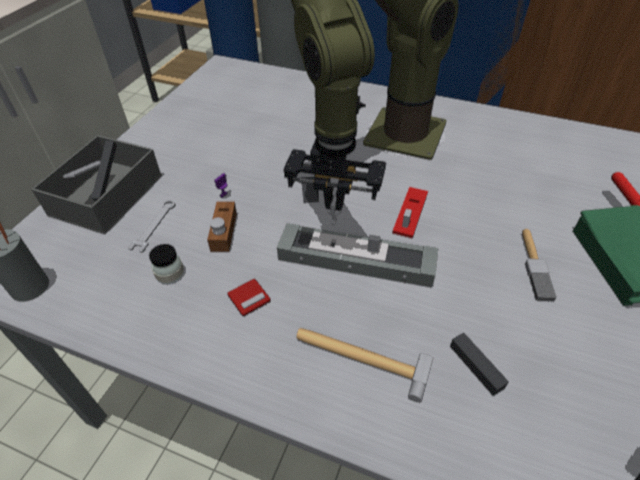

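Wrist view: foot at (265,316.5) with the slot at (233,317), in line to about 1 mm. I'll go closer and measure again.

```bash
python3 -m inch '0 10 0 0; 0 25 0 0; 0 40 0 0; 0 50 0 0; 0 54 0 0; 0 54 0 0; 0 54 0 0'
python3 - <<'E'
from h import *
st=r.get_state();M=R.from_quat(st['eef_rot']).as_matrix();p=st['tool_pos'];print(p,st['contact_force'])
s=snap('wrist','w4');s['fish']=1
for n,z in [('screw_foot',p[2]-.051),('bar_slot',.046),('bar_post',.066)]:
    for d in r.tip_of('wrist',n): print(n,round(d['p'],2),np.round(d['centre'],1),np.round(atz(s,d['centre'],z),4))
q=p.copy();q[2]=.046
for dx,dz in [(0,0),(0,.0125),(-.0055,.0125),(.0055,.0125),(0,.025),(0,-.025)]: print(dx,dz,proj(s,q+M@[dx,0,dz]))
print('foot',proj(s,p+M@[0,.051,0]),proj(s,p+M@[0,.051,.011]),proj(s,p+M@[-.004,.051,.011]),proj(s,p+M@[.004,.051,.011]))
f=s['frame'][:,:,::-1];cv2.imwrite('pics/w4z.png',cv2.resize(f[170:290,240:390],None,fx=5,fy=5,interpolation=cv2.INTER_CUBIC))
E
```

```text
clock: 7.45
tool_pos: [0.5376, -0.0283, 0.1104]
eef_rot: [0.463, 0.534, -0.534, -0.463]
contact_force: [0.5, -1.0, -1.6]
opening: 0.086
[ 0.53760675 -0.02827587  0.11037299] [ 0.47579587 -1.03041499 -1.58300158]
screw_foot 0.96 [265.7 317. ] [ 0.5385 -0.0273  0.0594]
bar_slot 0.67 [253.  310.2] [ 0.5361 -0.0315  0.046 ]
bar_post 0.77 [ 54.  547.7] [0.3982 0.0824 0.066 ]
bar_post 0.69 [265.  471.5] [0.5246 0.0573 0.066 ]
0 0 [256.20230395 315.49605869]
0 0.0125 [235.15214196 315.48177406]
-0.0055 0.0125 [235.15909856 305.73246261]
0.0055 0.0125 [235.14529637 325.23102714]
0 0.025 [213.44010743 315.46710853]
0 -0.025 [295.94799355 315.52320811]
foot [264.04893744 315.51878805] [244.49842082 315.5057809 ] [244.50254151 307.96612815] [244.49180238 323.04538262]
```

View pics/w4z.png

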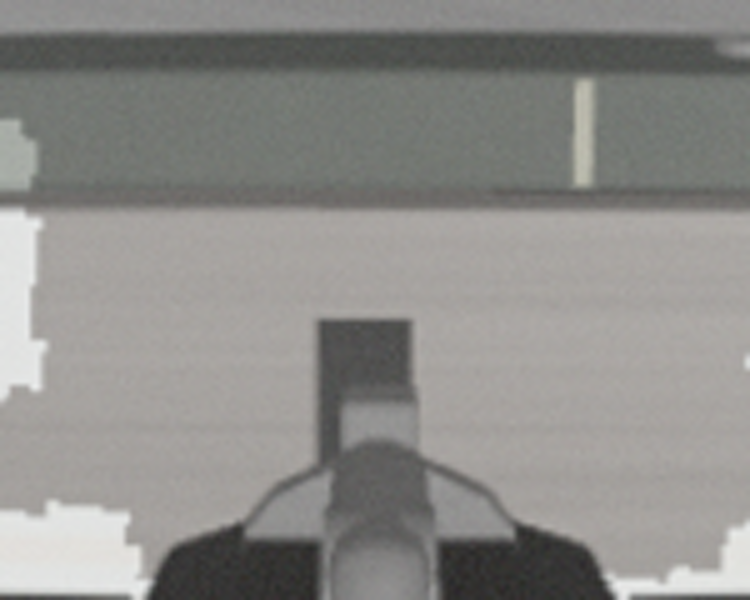

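Crop: slot columns 303.6–322.4 with its far edge at row 234, foot centre column 315.7 with its end at row about 247.6. The screw therefore needs about -1.4 mm in x and +1.9 mm in z. I'll correct, go nearly down, and check.

```bash
python3 -m inch '-1 0 1 0; -1.4 4 1.9 0; -1.4 8 1.9 0; -1.4 10 1.9 0; -1.4 10 1.9 0; -1.4 10 1.9 0'
python3 - <<'E'
from h import *
st=r.get_state();M=R.from_quat(st['eef_rot']).as_matrix();p=st['tool_pos'];print(p,st['contact_force'])
s=snap('wrist','w5');s['fish']=1
for n,z in [('screw_foot',p[2]-.051)]:
    for d in r.tip_of('wrist',n): print(n,round(d['p'],2),np.round(d['centre'],1))
q=p.copy();q[2]=.046
for dx,dz in [(0,0),(0,.0125)]: print(dx,dz,proj(s,q+M@[dx,0,dz]))
print('foot',proj(s,p+M@[0,.051,0]),proj(s,p+M@[0,.051,.011]),proj(s,p+M@[0,.043,.011]))
f=s['frame'][:,:,::-1];cv2.imwrite('pics/w5z.png',cv2.resize(f[190:290,250:375],None,fx=6,fy=6,interpolation=cv2.INTER_CUBIC))
s=snap('scene');f=s['frame'][:,:,::-1];cv2.imwrite('pics/s5z.png',cv2.resize(f[150:290,270:450],None,fx=4,fy=4,interpolation=cv2.INTER_CUBIC))
E
```

```text
clock: 8.25
tool_pos: [0.5357, -0.0301, 0.1001]
eef_rot: [-0.463, -0.534, 0.534, 0.463]
contact_force: [0.6, -0.8, -1.1]
opening: 0.083
[ 0.53567536 -0.03007786  0.10011545] [ 0.62110171 -0.81587324 -1.08384859]
screw_foot 0.97 [266.8 317.8]
screw_foot 0.24 [259.2 314.6]
screw_foot 0.2 [307.3 315.6]
0 0 [262.11522993 315.48908331]
0 0.0125 [240.14286453 315.4749711 ]
foot [264.00699692 315.49895803] [244.45614294 315.48653084] [248.91582593 315.49083966]
```

View pics/w5z.png

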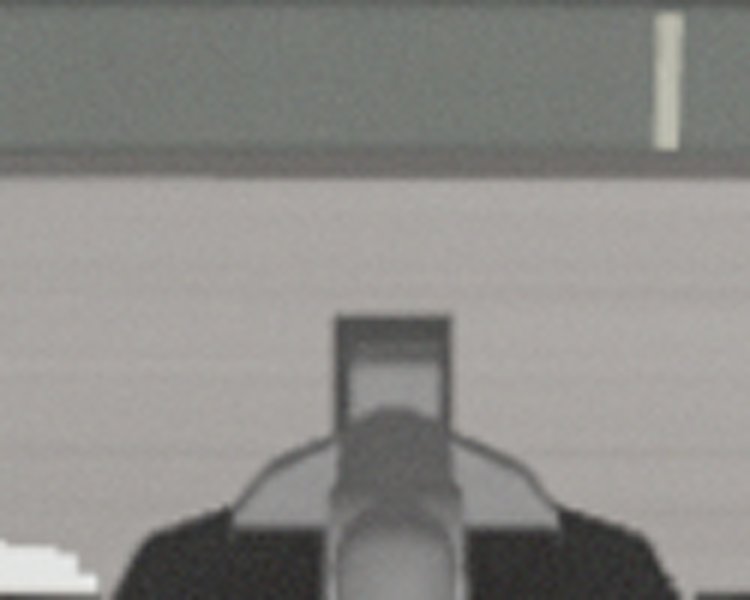

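View pics/s5z.png

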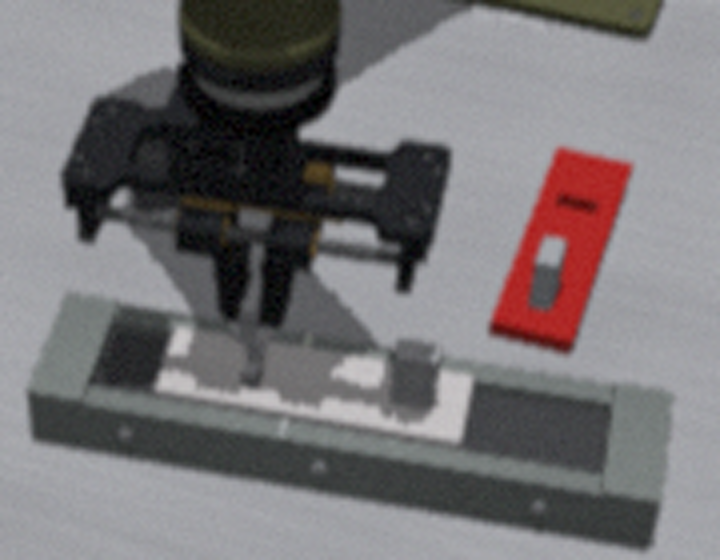

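The foot (columns 308–324) is centred in the slot (305.7–325.5) and about 0.5 mm too far in +z. I'll correct that and lower gently.

```bash
python3 -m inch '0 0 -0.4 0; 0 2 -0.4 0; 0 4 -0.4 0; 0 5 -0.4 0; 0 6 -0.4 0; 0 7 -0.4 0; 0 7 -0.4 0'
python3 - <<'E'
from h import *
for i in range(3): s=snap('wrist','w6')
st=r.get_state();print(st['tool_pos'],st['contact_force'],st['moment'])
E
```

```text
clock: 9.1
tool_pos: [0.536, -0.0301, 0.0931]
eef_rot: [-0.463, -0.534, 0.534, 0.463]
contact_force: [-0.0, -0.3, -0.3]
opening: 0.085
[ 0.53610469 -0.03010438  0.09324415] [ 0.86970763  0.15136234 -0.76012193] [ 0.08294317 -0.13512091  0.06214671]
```

No contact, and the foot is about 4 mm into the bar slot. Continuing to the bed.

```bash
python3 -m inch '0 1.5 0 0; 0 3 0 0; 0 4.5 0 0; 0 6 0 0; 0 6.5 0 0; 0 7 0 0; 0 7.5 0 0; 0 7.5 0 0'
python3 - <<'E'
from h import *
F=[]
for i in range(4): s=snap('wrist'); st=r.get_state();F.append(st['contact_force'])
print(st['tool_pos'],np.mean(F,0).round(2),np.std(F,0).round(2))
E
```

```text
clock: 10.05
tool_pos: [0.5361, -0.0301, 0.0857]
eef_rot: [-0.463, -0.534, 0.534, 0.463]
contact_force: [-1.0, 0.4, -1.0]
opening: 0.086
[ 0.53610648 -0.03011838  0.08576262] [ 0.12 -0.09 -0.96] [0.37 0.43 0.56]
```

```bash
python3 -m inch '0 0.3 0 0; 0 0.6 0 0; 0 0.9 0 0; 0 0.9 0 0; 0 0.9 0 0'
python3 -m inch '0 0.3 0 0; 0 0.6 0 0; 0 0.6 0 0; 0 0.6 0 0'
```

```text
clock: 10.75
tool_pos: [0.5361, -0.0301, 0.0848]
eef_rot: [-0.463, -0.534, 0.534, 0.463]
contact_force: [0.5, -0.6, -0.2]
opening: 0.089
clock: 11.15
tool_pos: [0.5362, -0.03, 0.0848]
eef_rot: [0.463, 0.534, -0.534, -0.463]
contact_force: [-1.7, -0.3, 4.8]
opening: 0.087
```

Touched the bed at foot height about 34 mm with 5 N. I'll ease off, slide the bar 26 mm (still short of the search window), then start feeling.

```bash
python3 -m inch '0 -1 0 0; 1 -1.2 0 0; 3 -1.2 0 0; 6 -1.2 0 0; 9 -1.2 0 0; 12 -1.2 0 0; 15 -1.2 0 0; 18 -1.2 0 0; 20 -1.2 0 0; 20 -1.2 0 0'
python3 - <<'E'
from h import *
F=[]
for i in range(3): s=snap('wrist','w7'); st=r.get_state();F.append(st['contact_force'])
M=R.from_quat(st['eef_rot']).as_matrix();print(st['tool_pos'],(np.mean(F,0)@M).round(2))
f=s['frame'][:,:,::-1];cv2.imwrite('pics/w7z.png',cv2.resize(f[150:290,200:430],None,fx=3.4,fy=3.4,interpolation=cv2.INTER_CUBIC))
E
```

```text
clock: 12.15
tool_pos: [0.533, -0.0093, 0.0854]
eef_rot: [0.463, 0.535, -0.534, -0.463]
contact_force: [-0.4, -0.6, -0.6]
opening: 0.088
[ 0.53333827 -0.00950238  0.08552591] [-0.46  0.74 -0.12]
```

View pics/w7z.png

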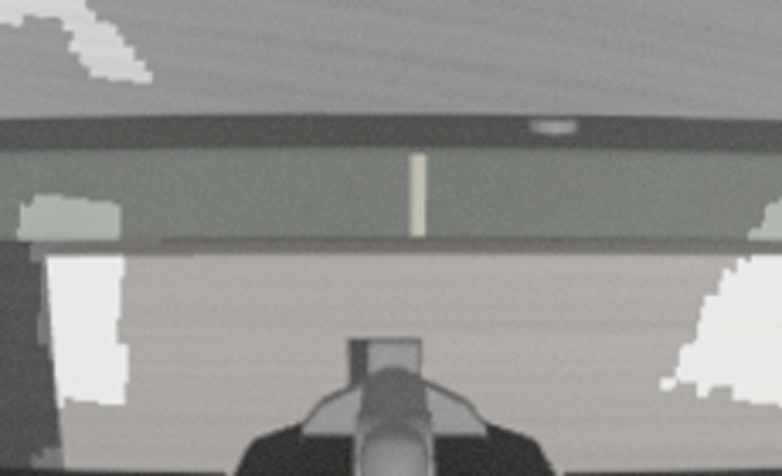

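The foot (column 315) carries the bar at its +x wall. The chalk line at column 323 puts it about 4 mm before the mark. Advance 6 mm, press lightly, then search.

```bash
python3 -m inch '2 0 0 0; 4 0 0 0; 6 0 0 0; 6 0.6 0 0; 6 1.1 0 0; 6 1.1 0 0'
python3 -m inch '0.7 0 0 0; 1.4 0 0 0; 2 0 0 0; 2 0 0 0'
```

```text
clock: 12.9
tool_pos: [0.5325, -0.0045, 0.0848]
eef_rot: [-0.464, -0.534, 0.534, 0.463]
contact_force: [-0.3, -3.6, 4.2]
opening: 0.085
clock: 13.3
tool_pos: [0.5324, -0.004, 0.0848]
eef_rot: [-0.464, -0.533, 0.535, 0.463]
contact_force: [-0.9, -5.1, 6.3]
opening: 0.083
```

```bash
python3 -m inch '0 -0.3 0 0; 0.5 -0.3 0 0; 1 -0.3 0 0; 1 -0.3 0 0'
python3 -m inch '0.7 0 0 0; 1.4 0 0 0; 2 0 0 0; 2 0 0 0'
```

```text
clock: 13.7
tool_pos: [0.5322, -0.0024, 0.0848]
eef_rot: [-0.464, -0.534, 0.535, 0.463]
contact_force: [0.4, -5.2, 4.4]
opening: 0.086
clock: 14.1
tool_pos: [0.532, -0.0002, 0.0848]
eef_rot: [-0.464, -0.534, 0.534, 0.463]
contact_force: [1.1, -5.1, 5.0]
opening: 0.088
```

```bash
python3 -m inch '0.7 -0.1 0 0; 1.4 -0.1 0 0; 2 -0.1 0 0; 2 -0.1 0 0'
python3 -m inch '0.7 0 0 0; 1.4 0 0 0; 2 0 0 0; 2 0 0 0'
```

```text
clock: 14.5
tool_pos: [0.5315, 0.0025, 0.0848]
eef_rot: [-0.463, -0.534, 0.534, 0.463]
contact_force: [0.7, -4.8, 4.0]
opening: 0.088
clock: 14.9
tool_pos: [0.5312, 0.0045, 0.0848]
eef_rot: [0.463, 0.534, -0.534, -0.463]
contact_force: [-0.1, -4.6, 4.6]
opening: 0.086
```

```bash
python3 -m inch '0.7 0 0 0; 1.4 0 0 0; 2 0 0 0; 2 0 0 0'
```

```text
clock: 15.3
tool_pos: [0.5309, 0.0066, 0.0847]
eef_rot: [0.463, 0.534, -0.534, -0.463]
contact_force: [1.0, -4.4, 3.5]
opening: 0.09
```

```bash
python3 -m inch '0.7 0 0 0; 1.4 0 0 0; 2 0 0 0; 2 0 0 0'
```

```text
clock: 15.7
tool_pos: [0.5303, 0.0093, 0.0845]
eef_rot: [0.463, 0.535, -0.534, -0.463]
contact_force: [0.3, -1.9, -1.3]
opening: 0.085
```

```bash
python3 -m inch '0.7 0 0 0; 1.4 0 0 0; 2 0 0 0; 2 0 0 0'
```

```text
clock: 16.1
tool_pos: [0.5301, 0.0104, 0.0845]
eef_rot: [-0.463, -0.534, 0.534, 0.463]
contact_force: [0.5, -2.9, -0.5]
opening: 0.088
```

```bash
python3 -m inch '0.7 0 0 0; 1.4 0 0 0; 2 0 0 0; 2 0 0 0'
```

```text
clock: 16.5
tool_pos: [0.5299, 0.0131, 0.0848]
eef_rot: [0.463, 0.535, -0.534, -0.463]
contact_force: [0.2, -2.7, -0.7]
opening: 0.087
```

Loss of vertical force at y ≈ 9.3–10.4 mm. I'll probe gently here, then go back if it is blocked.

```bash
python3 -m inch '0 0.3 0 0; 0 0.6 0 0; 0 0.6 0 0'
```

```text
clock: 16.8
tool_pos: [0.53, 0.0132, 0.0847]
eef_rot: [0.463, 0.535, -0.534, -0.463]
contact_force: [-1.5, -2.8, 6.7]
opening: 0.088
```

```bash
python3 -m inch '-0.5 -0.5 0 0; -1.5 -0.5 0 0; -2.5 -0.5 0 0; -2.5 -0.5 0 0; -2.5 0 0 0; -2.5 0 0 0'
```

```text
clock: 17.4
tool_pos: [0.5307, 0.0112, 0.0847]
eef_rot: [0.463, 0.535, -0.534, -0.463]
contact_force: [-0.8, 2.2, 6.0]
opening: 0.088
```

```bash
python3 -m inch '-0.3 -0.4 0 0; -1 -0.4 0 0; -1 -0.4 0 0; -1 0 0 0; -1 0.2 0 0; -1 0.2 0 0'
```

```text
clock: 18.0
tool_pos: [0.5306, 0.0095, 0.0839]
eef_rot: [0.463, 0.535, -0.534, -0.463]
contact_force: [-0.7, 3.0, 1.0]
opening: 0.087
```

```bash
python3 -m inch '0.5 0.4 0 0; 0.8 0.8 0 0; 0.8 1.2 0 0; 0.8 1.2 0 0'
```

```text
clock: 18.4
tool_pos: [0.5302, 0.0095, 0.0825]
eef_rot: [-0.463, -0.534, 0.534, 0.463]
contact_force: [0.7, 2.5, -0.8]
opening: 0.088
```

The foot has entered the bed slot. I'll centre it laterally by force and continue.

```bash
python3 -m inch '0.5 0 0 0; 1 0 0 0; 1 0 0 0'
```

```text
clock: 18.7
tool_pos: [0.53, 0.0097, 0.0825]
eef_rot: [-0.464, -0.533, 0.535, 0.463]
contact_force: [1.2, 0.2, -0.9]
opening: 0.086
```

```bash
python3 -m inch '0.5 1 0 0; 0.5 2 0 0; 0.5 3 0 0; 0.5 3 0 0'
```

```text
clock: 19.1
tool_pos: [0.5301, 0.0103, 0.0795]
eef_rot: [-0.464, -0.534, 0.535, 0.463]
contact_force: [0.1, -3.0, -1.5]
opening: 0.083
```

The two walls are about 0.8 mm apart, so the bar sits about 2 mm too far +x. I'll draw it back with the screw until the bed wall is felt.

```bash
python3 -m inch '-0.5 0 0 0; -1 0 0 0; -1.5 0 0 0; -2 0 0 0; -2 0 0 0'
```

```text
clock: 19.6
tool_pos: [0.5305, 0.01, 0.0798]
eef_rot: [0.463, 0.535, -0.534, -0.463]
contact_force: [0.1, 0.4, -0.9]
opening: 0.089
```

```bash
python3 -m inch '-0.5 0 0 0; -1 0 0 0; -1 0 0 0'
```

```text
clock: 19.9
tool_pos: [0.5306, 0.0094, 0.0799]
eef_rot: [0.463, 0.535, -0.534, -0.463]
contact_force: [0.0, 2.7, -0.1]
opening: 0.089
```

```bash
python3 -m inch '-0.5 0 0 0; -1 0 0 0; -1 0 0 0'
```

```text
clock: 20.2
tool_pos: [0.5309, 0.0078, 0.0799]
eef_rot: [0.463, 0.535, -0.534, -0.463]
contact_force: [-1.0, 3.4, 0.3]
opening: 0.09
```

```bash
python3 -m inch '-0.5 0 0 0; -1 0 0 0; -1 0 0 0'
```

```text
clock: 20.5
tool_pos: [0.531, 0.0067, 0.0799]
eef_rot: [0.463, 0.535, -0.534, -0.463]
contact_force: [-0.1, 3.9, 1.9]
opening: 0.087
```

The bar came back, and the two walls are now at about y = 6.7 and 10.3. I'll centre and descend.

```bash
python3 -m inch '1 0 0 0; 2 0 0 0; 3 0 0 0; 3 0 0 0'
```

```text
clock: 20.9
tool_pos: [0.5302, 0.0083, 0.0795]
eef_rot: [-0.464, -0.533, 0.535, 0.463]
contact_force: [1.1, 0.0, 0.2]
opening: 0.086
```

```bash
python3 -m inch '0 1.5 0 0; 0 3 0 0; 0 4.5 0 0; 0 6 0 0; 0 6 0 0'
```

```text
clock: 21.4
tool_pos: [0.5303, 0.0092, 0.0735]
eef_rot: [-0.463, -0.534, 0.534, 0.463]
contact_force: [0.4, 0.6, -0.8]
opening: 0.085
```

```bash
python3 -m inch '0 2 0 0; 0 4 0 0; 0 6 0 0; 0 7.5 0 0; 0 8.5 0 0; 0 8.5 0 0'
```

```text
clock: 22.0
tool_pos: [0.5304, 0.0093, 0.0651]
eef_rot: [-0.463, -0.534, 0.534, 0.463]
contact_force: [-0.6, 0.4, -0.6]
opening: 0.086
```

```bash
python3 -m inch '0 0.5 0 0; 0 1 0 0; 0 1.4 0 0; 0 1.4 0 0'
```

```text
clock: 22.4
tool_pos: [0.5305, 0.0093, 0.0638]
eef_rot: [0.463, 0.534, -0.534, -0.463]
contact_force: [1.2, -0.4, -0.9]
opening: 0.086
```

```bash
python3 -m inch '0 0.3 0 0; 0 0.5 0 0; 0 0.5 0 0'
python3 - <<'E'
from h import *
s=snap('wrist','w8');f=s['frame'][:,:,::-1];cv2.imwrite('pics/w8z.png',cv2.resize(f[150:340,200:430],None,fx=3,fy=3,interpolation=cv2.INTER_CUBIC))
s=snap('scene');f=s['frame'][:,:,::-1];cv2.imwrite('pics/s8z.png',cv2.resize(f[150:290,270:450],None,fx=4,fy=4,interpolation=cv2.INTER_CUBIC))
print(r.get_state()['tool_pos'],r.get_state()['contact_force'],r.get_state()['q'])
E
```

```text
clock: 22.7
tool_pos: [0.5305, 0.0093, 0.0638]
eef_rot: [-0.463, -0.534, 0.534, 0.463]
contact_force: [-0.8, -0.8, 4.2]
opening: 0.089
[0.5304832  0.00931052 0.06381754] [-1.13866519 -0.72305412  5.05341682] [ 0.28814011  0.95069512 -0.67679722  1.96283785  1.04767783  0.62954385
  0.61356146]
```

View pics/w8z.png

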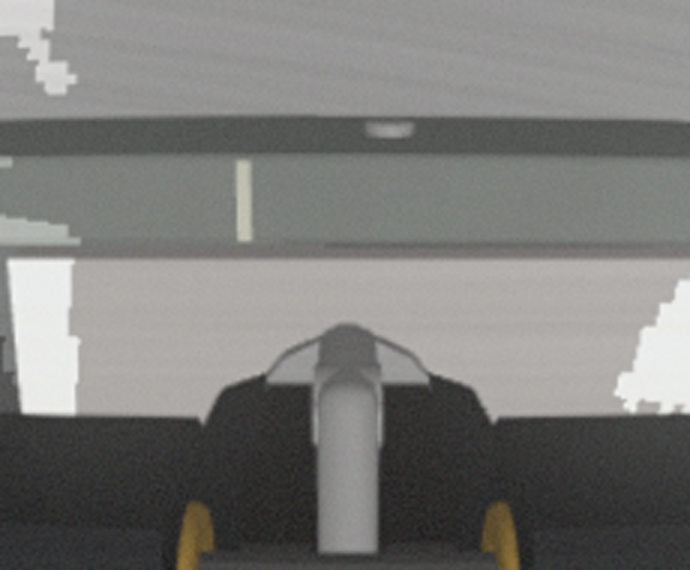

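View pics/s8z.png

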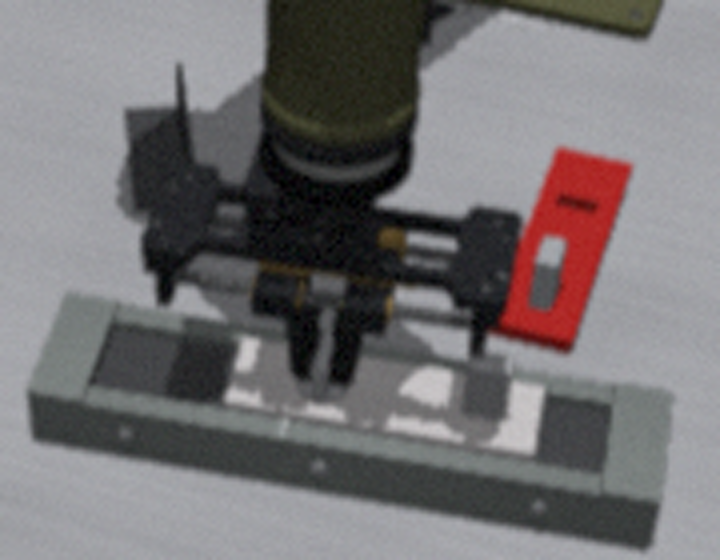

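The collar is seated on the bar (TCP 63.8 mm, 5 N reaction, no slot visible around it). I'll ease off slightly and make the quarter turn in halves.

```bash
python3 -m inch '0 -0.3 0 0; 0 -0.3 0 4; 0 -0.3 0 10; 0 -0.3 0 16; 0 -0.3 0 22; 0 -0.3 0 28; 0 -0.3 0 34; 0 -0.3 0 40; 0 -0.3 0 45; 0 -0.3 0 45'
```

```text
clock: 23.8
tool_pos: [0.5309, 0.0098, 0.0638]
eef_rot: [0.632, 0.317, -0.316, -0.632]
contact_force: [-0.5, 0.1, 2.0]
opening: 0.086
```

```bash
python3 -m inch '0 0 0 5; 0 0 0 11; 0 0 0 17; 0 0 0 23; 0 0 0 29; 0 0 0 35; 0 0 0 40; 0 0 0 45; 0 0 0 45'
python3 - <<'E'
from h import *
st=r.get_state();print(R.from_quat(st['eef_rot']).as_matrix().round(3),st['moment'])
s=snap('wrist','w9')
E
```

```text
clock: 24.7
tool_pos: [0.5308, 0.0096, 0.0638]
eef_rot: [-0.705, -0.051, 0.051, 0.705]
contact_force: [0.2, 0.6, 2.0]
opening: 0.086
[[ 0.99   0.001 -0.144]
 [ 0.144  0.     0.99 ]
 [ 0.001 -1.    -0.   ]] [ 0.03252392 -0.08132875 -0.04303582]
```

View pics/w9.png

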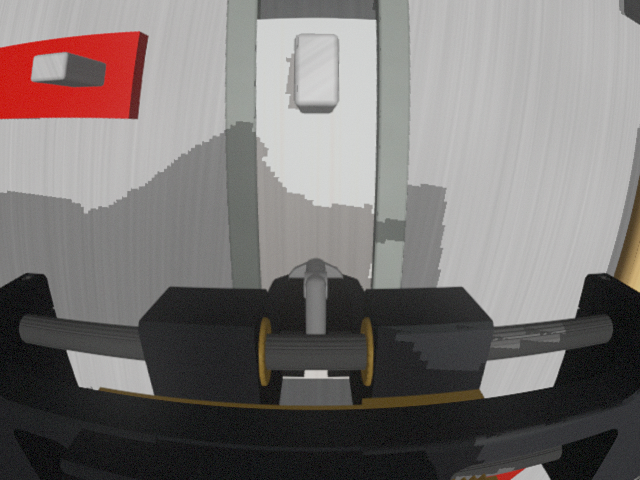

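The wing now lies along the channel, with the post at (70,316) straight ahead. Release and rise.

```bash
python3 -m inch '0 0 0 0; 0 0 0 0; 0 0 0 0; 0 0 0 0' -0.4; python3 -m inch '0 -5 0 0; 0 -15 0 0; 0 -35 0 0; 0 -60 0 0; 0 -85 -20 0; 0 -100 -50 0; 0 -110 -90 0; 0 -115 -120 0; 0 -115 -130 0'
python3 - <<'E'
from h import *
for c in ['wrist','scene','top']:
    s=snap(c,c+'10');s['fish']=c=='wrist'
    for n,z in [('screw_wing',.064),('bar_slot',.046),('bar_post',.066),('stud',.02)]:
        for d in r.tip_of(c,n): print(c,n,round(d['p'],2),np.round(d['centre']),np.round(atz(s,d['centre'],z),4))
    f=s['frame'][:,:,::-1]
    if c=='top': cv2.imwrite('pics/t10z.png',np.clip(1.8*cv2.resize(f[205:285,210:390],None,fx=4.4,fy=4.4,interpolation=cv2.INTER_CUBIC),0,255).astype('uint8'))
    if c=='scene': cv2.imwrite('pics/s10z.png',cv2.resize(f[195:295,270:450],None,fx=4.4,fy=4.4,interpolation=cv2.INTER_CUBIC))
E
```

```text
clock: 25.15
tool_pos: [0.5302, 0.0092, 0.0634]
eef_rot: [0.705, 0.05, -0.051, -0.705]
contact_force: [0.8, 0.2, -0.7]
opening: 0.298
clock: 26.05
tool_pos: [0.5492, -0.1241, 0.1799]
eef_rot: [0.707, 0.049, -0.048, -0.704]
contact_force: [0.2, -0.1, 0.4]
opening: 0.303
wrist screw_wing 0.64 [ 40. 315.] [0.5306 0.0089 0.064 ]
wrist stud 0.97 [386. 333.] [ 0.5893 -0.2898  0.02  ]
wrist stud 0.53 [ 58. 318.] [0.5331 0.0062 0.02  ]
scene screw_wing 0.64 [177. 220.] [ 0.4447 -0.3647  0.064 ]
scene screw_wing 0.57 [237. 348.] [0.5268 0.0036 0.064 ]
scene screw_wing 0.32 [190. 308.] [ 0.4136 -0.1393  0.064 ]
scene bar_slot 0.84 [199. 415.] [0.3318 0.1086 0.046 ]
scene bar_slot 0.8 [244. 347.] [0.5308 0.0028 0.046 ]
scene bar_post 0.65 [221. 406.] [0.4352 0.1094 0.066 ]
top screw_wing 0.73 [239. 308.] [0.5376 0.0033 0.064 ]
top bar_slot 0.74 [352. 259.] [0.2993 0.0976 0.046 ]
top bar_slot 0.72 [244. 306.] [0.5299 0.0078 0.046 ]
top bar_post 0.79 [245. 266.] [0.5212 0.0939 0.066 ]
top bar_post 0.71 [309. 260.] [0.3868 0.0985 0.066 ]
```

View pics/wrist10.png

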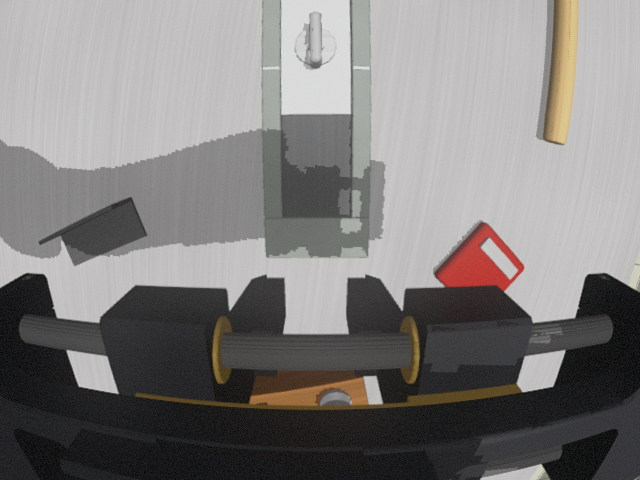

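View pics/s10z.png

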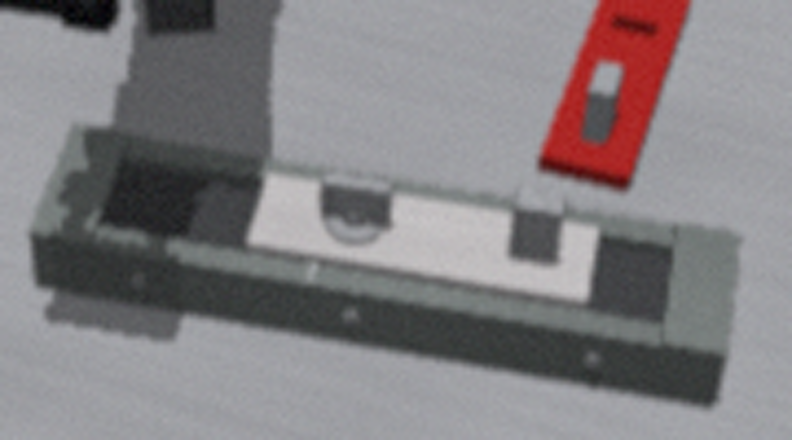

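View pics/top10.png

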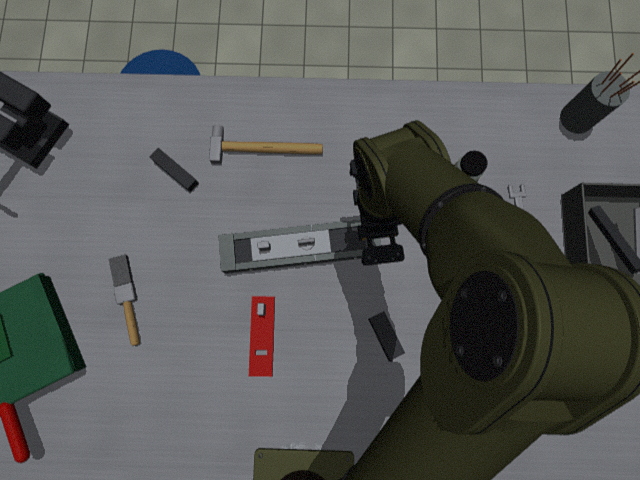

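Wrist view: the screw is upright at (40,315), wing along the channel, with the bar end at row 114. I'll check bar alignment numerically.

Run:
```python
from h import *
s=snap('wrist','w11');s['fish']=1
e=atz(s,(114,316),.046);m1=atz(s,(68,271),.042);m2=atz(s,(68,362),.042);c=atz(s,(46,316),.05)
ax=np.array([-.139,.990,0]);m=(m1+m2)/2
print('bar slot x from mark',(e-m)@ax+.05,'collar x from mark',(c-m)@ax, 'y',(c-m)@np.array([-.99,-.139,0]), c)
f=s['frame'][:,:,::-1];cv2.imwrite('pics/w11z.png',cv2.resize(f[0:140,250:385],None,fx=4.2,fy=4.2,interpolation=cv2.INTER_CUBIC))
```

```text
bar slot x from mark 0.014581899352827256 collar x from mark 0.01441737826439986 y 0.0003984291671245762 [0.53000898 0.01312698 0.05      ]
```

View pics/w11z.png

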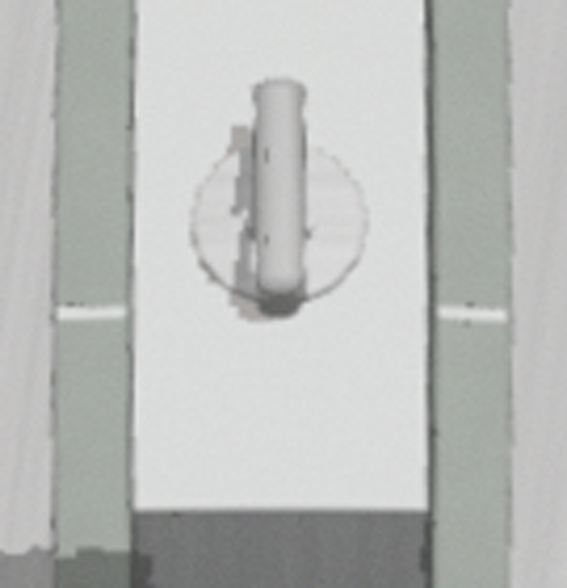

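The collar lies flat with its axis over the bar slot: both are about 14.5 mm from the mark, inside the 6–38 mm window. The wing lies along the channel, so the foot is crosswise. The gripper is clear of everything, so I'm handing in.

```bash
python3 -c "
from plant import r
print(r.get_state()['clock'],r.finish_job())"
```

```text
the job is handed in; nothing more can be done
26.85 None
```

I fastened the stop bar to the jig and handed the job in at 26.9 s; no verdict is reported.

**What I did:**
- I took the wing screw from the rack and lowered it into the bar slot.
- I slid the bar along with the screw's foot, searching the bed with a light touch.
- I overshot the hidden slot by about 3 mm, so I came back and drew the bar into line. The end readings showed at most about 7 N vertical and 5 N sideways.
- I lowered the screw until its collar seated, gave it a quarter turn, let go and backed away.

**Last checks:**
- The collar met the bar at the expected height (TCP 63.8 mm, 64 expected), with about 5 N of reaction.
- The bar slot and the screw axis both measured about 14.5 mm past the mark, 0.2 mm apart.
- The wing lies along the channel, so the foot should be crosswise under the bed. I could not see the foot itself.
- The gripper was clear of everything, and I saw no bystander moved in the last pictures. I did not measure their positions again, and the arm hid part of the rack area in the top view.
- In the last scene and top pictures, the finder placed the wing 5–9 mm off the wrist camera's reading (0.531, 0.009). I went with the wrist camera because it agreed with where I let go.

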